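Load the heel-pin magazine

TASK

Load the heel-pin magazine: pull its sprung follower all the way back until it stays there by itself, and stand the longer of the two pin clips down on the floor of the open track. Then bring the follower off its catch and ease it forward under control, never letting it snap, so that its spring holds the clip fully home against the stop in the head. Handle it with feeling - do not force the follower against its rear stop or jam the clip - and leave the shorter clip and the other things on the bench alone.

Things in the scene. Friction and masses are not known exactly. Their poses are not given: they have to be found in the camera images.
- magazine: Heel-pin magazine, fixed: dark base plate 215 x 90 mm, green pedestal, open-topped steel track, green head with plunger and wooden cap (112 mm high) at one end. Origin on the bench under the track; x runs along the track, +x away from the head (the way the follower is pulled back), z up. Head at x -105 to -52 mm, 44 mm wide; rear end block at x 93 to 101 mm, 50 mm high.
- track_seat (a point): Point on the track floor (30 mm above the bench) under the centre of the clip when it is home against the stop; magazine x -40 mm, y 0, same axes. Track: 16 mm wide inside, two 5 mm walls with square tops 44 mm above the bench. In the head it goes on as a tunnel 16 mm wide, 34 mm high, to the solid stop at x -70 mm.
- window (a point): Middle of the open stretch of track (floor level, magazine x -14 mm, y 0) when the follower is fully back: 76 mm long then, from the head's face at magazine x -52 mm to the follower's front face (at x -50 mm + joint value). The 60 mm clip is dropped in here, 8 mm to spare at each end, 1 mm at each side.
- follower (a joint): Sprung follower along the track, m: 0 fully forward, 0.040 when holding a 60 mm clip home. Spring pushes forward with 5 N at 0, 9 N at the back; from 0.052 to 0.065 a ramp to the catch adds 3 to 4 N; then it clicks in and stays by itself at 0.0725. The rear stop is met at 0.0732. About 6 N forward takes it off the catch, and then it springs forward (moving mass 0.15 kg).
- follower_tab (a point): Top centre, 90 mm above the bench, of the follower's upright steel tab, to be gripped or pushed: 10 mm thick along the track, 24 mm wide across, from 50 to 90 mm above the bench; at magazine x -5 mm + joint value, 45 mm behind the follower's front face. Free room of 26 mm in front of it (and more behind) for a finger down to 52 mm above the bench.
- rear_stop: Small black rubber stop at the rear end of the track, 14 mm wide, 8 mm high, that the follower's tail meets just behind the catch. Origin at its front face, magazine x 82 mm, 46 mm above the bench. Stiff (about 15 N per mm); not to be pressed hard.
- clip: The longer pin clip: a rigid straight row of steel heel pins with a paper strip along the top, 60 mm long (its x) x 14 mm wide (y) x 30 mm high (z), about 60 g, standing on the bench. Origin at the centre of its underside. Either end may go first.
- short_clip: The shorter pin clip, same make but 40 mm long x 14 x 30 mm; does not belong in this job. Origin at the centre of its underside.
- polish_tin: Bystander: flat round tin, 72 mm across, 26 mm high. Origin under its centre.
- glue_jar: Bystander: closed amber jar, 64 mm across, 85 mm high. Origin under its centre.
- hammer: Bystander: hammer lying on the bench.
- brush: Bystander: brush lying on the bench.
- heel_block0: Bystander: shoe heel, 60 x 56 x 28 mm, beyond the clips.
- heel_block1: Bystander: shoe heel, 60 x 56 x 28 mm, near the robot.
There are look-alikes about, which are no part of the job. What is shaped like the magazine but blue is not meant.

How it is judged:
By the outcome, as a careful person would: the job done as asked, in the order asked, and still so for the second after the job is handed in, with the robot touching nothing.
It also fails if it takes over 72 s, if anything falls off the work surface, if the arm or the gripper's body presses on something with over 40 N, if the wrist force passes 120 N, or if a joint passes its speed limit or range.

ROBOT

A 6-joint arm with a two-finger parallel gripper is mounted at the origin on the work surface. World frame = base frame: x ahead of the robot, y to its left, z up, the work surface at z = 0. Lengths are in m, angles in rad, forces in N, time in s.
With the tool pointing down it reaches from about 0.3 to 0.875 m from the base axis. Payload 6.4 kg.
Tool frame: the origin (TCP) lies at the very end of the fingers, on their centre line; the grasp point (between the pads) lies 19 mm behind it; z points along the fingers, y is the line along which they close (so a half turn about z gives the same grasp; the last joint's range is limited). The gripper opens to 85 mm and grips with 20 to 120 N. Pads are 22 mm wide; open, the fingers measure 114 mm over their backs; the gripper's body (76 mm by 85 mm) begins 54 mm behind the grasp point. The pads swing forward as they close: fully open they stand 13 mm farther back than shut.
Start: joints at [1.136, 0.181, 1.607, -0, 1.354, -0.206], TCP at [0.13, 0.56, 0.231] pointing down, gripper open.
Joint ranges: [-2.99, 2.99], [-0.89, 2.07], [0.3, 2.58], [-1.14, 4.28], [0, 2.63], [-3.12, 3.12]. Speed limits (rad/s): [2.57, 2.57, 3.01, 3.14, 3.14, 3.14].

INTERFACE

Orientations are given as a unit quaternion [w, x, y, z].
In Python, from bench import ctrl gives the robot as it stands.
- The arm moves only by the tool jog_arm, never from a script. Its argument "series" is a list that holds one entry, the list of rows, each a list of 7 numbers: the shift along the tool's x, y, z in mm, then the turn, a rotation vector about the tool's x, y, z in rad, then the finger opening in mm, from 0 to 85.4. In form: [[[tx, ty, tz, rx, ry, rz, gripper], ...]]. A call has exactly 10 rows; each row shifts and turns the commanded pose from where the row before left it, along the tool's axes as they then stand; what a row does not reach is not made up. A row lasts 1/10 s, in which the tool goes at most 50 mm and 8.59 degrees, less where a joint would pass 70% of its speed; a pose out of reach is approached as far as the arm can. A call with a gripper value outside its range is refused whole. The fingers move at their own pace and stop on an object; the grip force is fixed at half the most. Time passes only in rows, so rows that do not move let the fingers close, or fill a call up. It gives the time, the measured TCP pose, the force, the opening and the grip force at its end, in the units of the state.
- ctrl.get_obs(): the state, without advancing time (a new reading comes with each control period).
- ctrl.camera(name): name is "side" or "top"; returns a dict with "frame" (420x560x3 uint8, blue, green, red), "z_map" (420x560 float32, m along the optical axis (not along the pixel's ray), 0 where there is no reading), "fx", "fy", "cx", "cy" (pixels), "k1" (the pictures are not rectified: a ray, as slopes to the right and down, at radius r is drawn at 1 + k1 r^2 times it, then the intrinsics apply), "xyz" and "rotation" of the camera in the world. Camera axes: x right, y down, z forward; pixel columns grow to the right and rows downward; lengths in m; the calibration is good to about 2 mm. A picture is of the moment at which its call begins.
- ctrl.hand_in(): hands the job in; it is judged then, once.
The state is a dict: "time_s": time; "q": joint angles; "dq": joint speeds; "joint_efforts": joint torques, N m; "eef_pos": TCP position; "eef_rot": TCP orientation; "wrist_force": force on the tool from outside, world axes, zero at the start; "torque": the same for the moment, N m; "opening": opening from 0.0 (shut) to 1.0 (fully open); "grasp_force": force on a finger pad.
Only numpy, scipy, OpenCV 4.12 (cv2) and the standard library are available. Lean on these libraries where they do the work, as an engineer would, in place of code of your own. Each camera call takes 0.05 s, during which the arm holds its last target. There are 200 camera calls.

## Working session

There is one attempt and no reset: what is moved stays moved. The work goes in short steps, Python scripts to look and compute and a tool call to move; the robot and the scene stay as the last step left them, time stands still between calls to the robot, and variables do not carry over. Pictures are saved under pics/ and viewed, at most 10 in all, crops included, and the job is handed in when it is done.

Besides the shell and the picture viewer there is one more tool, called after "Call:" as name(argument=value, ...), one argument or row to a line, values as JSON. jog_arm: Moves the arm, as the interface text tells. Its arguments: {"type":"object","properties":{"series":{"type":"array"}},"required":["series"]}

```bash
mkdir -p pics; ls; cat > h.py <<'E'
import numpy as np, cv2, pickle
from bench import ctrl
def snap(n,tag):
    c=ctrl.camera(n); cv2.imwrite(f'pics/{tag}.png',c['frame']); pickle.dump(c,open(f'{tag}.pkl','wb')); return c
def load(tag): return pickle.load(open(f'{tag}.pkl','rb'))
def rays(c,uv):
    uv=np.atleast_2d(uv).astype(float); d=np.stack([(uv[:,0]-c['cx'])/c['fx'],(uv[:,1]-c['cy'])/c['fy']],1)
    s=d.copy()
    for _ in range(20): s=d/(1+c['k1']*(s**2).sum(1,keepdims=True))
    return np.c_[s,np.ones(len(s))]
def onplane(c,uv,z):
    r=rays(c,uv)@np.array(c['rotation']).T; o=np.array(c['xyz']); return o+r*((z-o[2])/r[:,2:3])
def cloud(c):
    h,w=c['z_map'].shape; v,u=np.mgrid[:h,:w]
    r=rays(c,np.c_[u.ravel(),v.ravel()])*c['z_map'].ravel()[:,None]
    return (r@np.array(c['rotation']).T+np.array(c['xyz'])).reshape(h,w,3)
E
python3 - <<'E'
from h import *
for n in('top','side'):
    c=snap(n,n+'0'); print(n,c['xyz'],np.round(c['rotation'],3).tolist(),c['fx'],c['fy'],c['cx'],c['cy'],c['k1'])
o=ctrl.get_obs(); print({k:np.round(v,4).tolist() for k,v in o.items()})
E
```

```text
pics
top [ 0.38373547 -0.03440609  1.42741852] [0.05, -0.704, 0.707, -0.047] 509.63040287605253 509.63040287605253 279.20850618597376 206.6013843193211 -0.11414832679573952
side [ 0.45683822 -0.7398682   0.84379557] [-0.376, 0.924, -0.068, 0.034] 482.8746234271477 482.8746234271477 288.78408278733355 207.5959434736407 -0.1636557952769872
{'time_s': 0.1, 'q': [1.1357, 0.1815, 1.6079, -0.0, 1.3538, -0.2063], 'dq': [-0.0014, -0.0024, -0.0021, -0.0005, -0.0003, -0.0014], 'joint_efforts': [0.0003, -44.5873, -35.2241, -0.0001, 0.0041, -0.0], 'eef_pos': [0.1302, 0.5596, 0.2305], 'eef_rot': [-0.0002, 0.1142, 0.9935, -0.0007], 'wrist_force': [0.8385, -0.5349, 0.0637], 'torque': [0.0081, -0.0189, -0.0541], 'grasp_force': 0.0, 'opening': 0.9987}
```

View pics/top0.png

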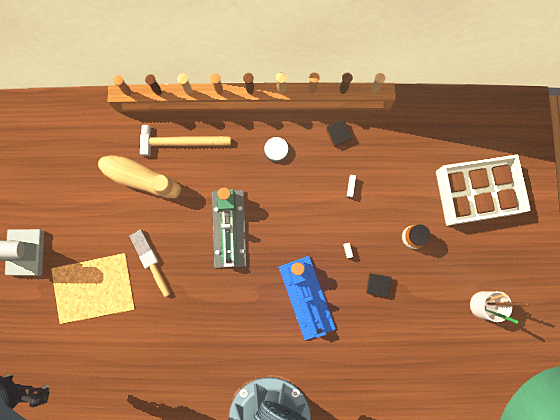

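View pics/side0.png

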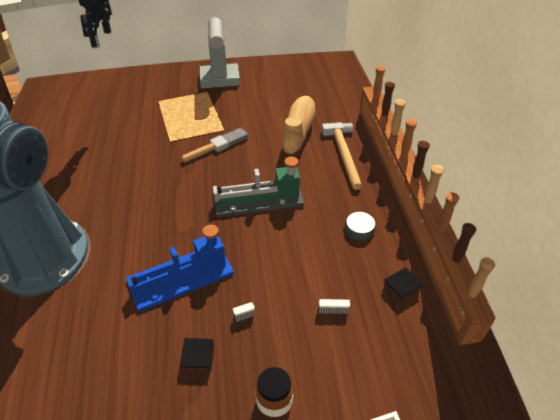

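The top view shows two magazines, green at (230,229) and blue at (308,298). It also shows two white clips, one at (351,185) and a smaller one at (348,250). The green magazine is the one meant, since blue is excluded. The clip at (351,185) looks longer in both views (side view: (334,306) against (243,312)). I'll measure both and confirm in a crop.

```bash
cat > m.py <<'E'
from h import *
for n in('top0','side0'):
    c=load(n); P=cloud(c); f=c['frame'].astype(int); hsv=cv2.cvtColor(c['frame'],cv2.COLOR_BGR2HSV)
    X,Y,Z=P[...,0],P[...,1],P[...,2]
    print(n,'bench z',np.median(Z[(abs(X-.5)<.1)&(abs(Y+.1)<.05)]))
    # clips: white-ish, on bench
    white=(hsv[...,1]<70)&(hsv[...,2]>150)&(Y<-.1)&(Y>-.35)&(X<.75)&(X>.3)&(Z<.06)&(Z>.005)
    k,l,s,ce=cv2.connectedComponentsWithStats(white.astype(np.uint8))
    for i in range(1,k):
        if s[i,4]<25: continue
        m=l==i; t=m&(abs(Z-.03)<.006)
        for nm,mm in(('all',m),('top',t)):
            if mm.sum()<10: continue
            v,u=np.nonzero(mm); q=onplane(c,np.c_[u,v],.03)[:,:2]
            r=cv2.minAreaRect((q*1000).astype(np.float32)); print(nm,ce[i].round(),mm.sum(),'c',np.round(r[0],1),'size',np.round(r[1],1),'ang',round(r[2],1),'z',np.percentile(Z[mm],[10,50,90]).round(4))
    # magazine region heights
    reg=(X>.38)&(X<.70)&(Y>.02)&(Y<.16)
    orange=reg&(hsv[...,0]<18)&(hsv[...,1]>130)&(hsv[...,2]>120)&(Z>.09)
    print('cap',orange.sum(),P[orange].mean(0).round(4) if orange.any() else '')
    for lo,hi in((.005,.016),(.035,.05),(.07,.1)):
        mm=reg&(Z>lo)&(Z<hi)&~orange&(f.sum(2)>0)
        if mm.sum()>5:
            r=cv2.minAreaRect((P[mm][:,:2]*1000).astype(np.float32)); print('band',lo,hi,mm.sum(),np.round(r[0],1),np.round(r[1],1),round(r[2],1))
c=load('top0'); a=cv2.resize(c['frame'][175:280,200:260],None,fx=5,fy=5,interpolation=2)
b=cv2.resize(c['frame'][165:270,320:380],None,fx=5,fy=5,interpolation=2)
cv2.imwrite('pics/crop1.png',np.hstack([a,b]))
E
python3 m.py
```

```text
Traceback (most recent call last):
  File "m.py", line 3, in <module>
    c=load(n); P=cloud(c); f=c['frame'].astype(int); hsv=cv2.cvtColor(c['frame'],cv2.COLOR_BGR2HSV)
                 ~~~~~^^^
  File "h.py", line 16, in cloud
    return (r@np.array(c['rotation']).T+np.array(c['xyz'])).reshape(h,w,3)
            ~^~~~~~~~~~~~~~~~~~~~~~~~~~
ValueError: matmul: Input operand 1 has a mismatch in its core dimension 0, with gufunc signature (n?,k),(k,m?)->(n?,m?) (size 4 is different from 3)
```

Rotation is a quaternion; I'll fix the helper.

```bash
sed -i "s/^def rays/from scipy.spatial.transform import Rotation as R\ndef rm(c): return R.from_quat(c['rotation'],scalar_first=True).as_matrix()\ndef rays/; s/np.array(c\['rotation'\])/rm(c)/" h.py; python3 m.py
```

```text
top0 bench z 0.00128561609895117
all [351. 186.] 119 c [ 635.4 -230.5] size [16.2 62.1] ang 80.5 z [0.0211 0.0298 0.0343]
top [351. 186.] 99 c [ 636.8 -231.8] size [14.2 58.7] ang 81.6 z [0.0267 0.0305 0.0337]
all [348. 250.] 79 c [ 456.5 -217.4] size [38.5 16.1] ang 12.9 z [0.0171 0.0301 0.0336]
top [348. 250.] 64 c [ 456.7 -218.4] size [38.5 14.1] ang 13.0 z [0.0266 0.0304 0.0334]
cap 114 [0.6011 0.1142 0.1125]
band 0.005 0.016 1368 [539.4  90.6] [316.5 138.6] 0.0
band 0.035 0.05 320 [515.7 110.7] [204.6  38.9] 0.3
band 0.07 0.1 237 [566.5 113.1] [104.2  43.8] 3.1
side0 bench z 0.0007912385529837418
all [334. 303.] 225 c [ 635.  -230.4] size [17.6 60.1] ang 78.5 z [0.0273 0.03   0.0322]
top [334. 303.] 222 c [ 635.  -230.4] size [17.5 60.1] ang 78.6 z [0.0275 0.0301 0.0322]
all [243. 308.] 157 c [ 455.3 -217.8] size [40.8 17.5] ang 14.0 z [0.0277 0.0306 0.0321]
top [243. 308.] 155 c [ 455.5 -217.7] size [40.5 17.5] ang 14.1 z [0.0281 0.0306 0.0321]
cap 105 [0.6004 0.1149 0.1124]
band 0.005 0.016 903 [520.7  78.6] [260.5 117.8] 1.8
band 0.035 0.05 591 [515.5 110.9] [ 37.8 202. ] 88.6
band 0.07 0.1 359 [565.3 115. ] [105.4  47.7] 2.9
```

View pics/crop1.png

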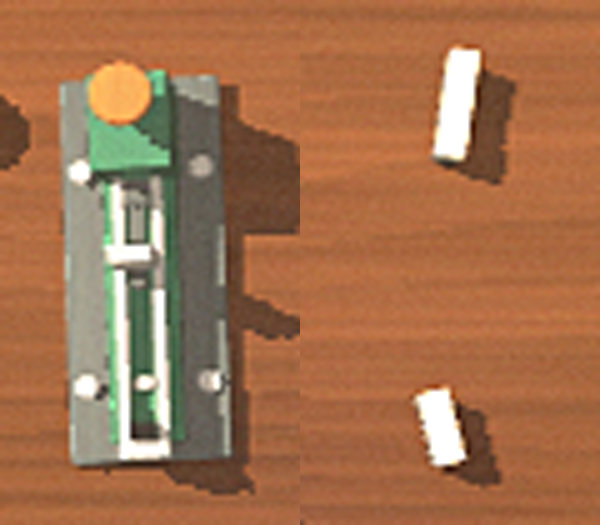

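The crop settles it. The green magazine has its head at the top and the tab at crop (130,255). The upper white clip measures about 60 x 14 mm at (635.5,-230.8), so it's the longer one. The lower clip measures 40 mm. Next I need a precise magazine frame.

```bash
cat > mag.py <<'E'
from h import *
def fit(c,verbose=1):
    P=cloud(c); hsv=cv2.cvtColor(c['frame'],cv2.COLOR_BGR2HSV); X,Y,Z=P[...,0],P[...,1],P[...,2]
    reg=(X>.40)&(X<.64)&(Y>.06)&(Y<.165)
    steel=reg&(hsv[...,1]<60)&(hsv[...,2]>140)
    v,u=np.nonzero(steel&(abs(Z-.044)<.007)); q=onplane(c,np.c_[u,v],.044)[:,:2]
    q=q[(abs(q[:,1]-.111)<.025)]
    r=cv2.minAreaRect((q*1000).astype(np.float32)); 
    vx,vy,x0,y0=cv2.fitLine(q.astype(np.float32),cv2.DIST_HUBER,0,.002,.001).ravel()
    print('walls n',len(q),'rect',np.round(r[0],1),np.round(r[1],1),round(r[2],1),'line yaw deg',np.degrees(np.arctan(vy/vx)).round(2),'pt',x0,y0)
    v,u=np.nonzero(steel&(Z>.078)&(Z<.1)); 
    if len(u):
        q=onplane(c,np.c_[u,v],.09)[:,:2]; r=cv2.minAreaRect((q*1000).astype(np.float32)); print('tab n',len(u),np.round(r[0],1),np.round(r[1],1),round(r[2],1),'z',np.median(Z[v,u]).round(4))
    g=reg&(hsv[...,0]>40)&(hsv[...,0]<95)&(hsv[...,1]>60)&(Z>.06)&(Z<.1)
    r=cv2.minAreaRect((P[g][:,:2]*1000).astype(np.float32)); print('head',g.sum(),np.round(r[0],1),np.round(r[1],1),round(r[2],1),'z',np.percentile(Z[g],[50,95]).round(3))
    p=reg&(hsv[...,1]<60)&(hsv[...,2]<140)&(Z<.025)&(Z>.003)
    k,l,s,_=cv2.connectedComponentsWithStats(p.astype(np.uint8)); 
    r=cv2.minAreaRect((P[p][:,:2]*1000).astype(np.float32)); print('plate',p.sum(),np.round(r[0],1),np.round(r[1],1),round(r[2],1),'z',np.median(Z[p]).round(4))
if __name__=='__main__':
    for n in('top0','side0'): print(n); fit(load(n))
E
python3 mag.py
```

```text
top0
walls n 241 rect [489.5 110. ] [152.8  26.6] 2.3 line yaw deg 3.37 pt 0.4833604 0.109135814
tab n 33 [519.  110.5] [21.3  8. ] 89.8 z 0.0907
head 183 [592.6 113.7] [52.7 43. ] 2.0 z [0.076 0.081]
plate 616 [516.2 107.1] [207.3  81.3] 2.3 z 0.0128
side0
walls n 177 rect [481.6 111.6] [136.2  27.5] 2.3 line yaw deg -0.26 pt 0.4678654 0.10738824
tab n 26 [518.3 112.7] [ 8.7 22.4] 3.6 z 0.0904
head 297 [592.1 113.9] [47.8 54.5] 86.4 z [0.076 0.079]
plate 916 [518.3  92.9] [ 70.  216.3] 87.3 z 0.0121
```

Call:
jog_arm(
  series=[
    [[-40,-29,0,0,0,0,85],[-40,-29,0,0,0,0,85],[-40,-29,0,0,0,0,60],[-40,-29,0,0,0,0,30],[-40,-29,0,0,0,0,30],[-40,-29,0,0,0,0,30],[-40,-29,0,0,0,0,30],[-40,-29,0,0,0,0,30],[-40,-29,0,0,0,0,30],[-40,-29,0,0,0,0,30]],
  ],
)

```text
time_s: 1.1
eef_pos: [0.455, 0.1851, 0.2311]
eef_rot: [-0.0, 0.114, 0.993, 0.0]
wrist_force: [-0.2, 0.8, 0.5]
opening: 0.35
grasp_force: 0.0
```

Call:
jog_arm(
  series=[
    [[0,0,0,0,0,0.14,30],[0,0,0,0,0,0.14,30],[0,0,0,0,0,0.14,30],[0,0,0,0,0,0.14,30],[0,0,0,0,0,0.14,30],[0,0,0,0,0,0.14,30],[0,0,0,0,0,0.14,30],[0,0,0,0,0,0.14,30],[0,0,0,0,0,0.14,30],[0,0,0,0,0,0.04,30]],
  ],
)

```text
time_s: 2.1
eef_pos: [0.4539, 0.1868, 0.2308]
eef_rot: [-0.0, 0.694, 0.72, -0.0]
wrist_force: [-0.2, -0.0, 0.6]
opening: 0.35
grasp_force: 0.0
```

```bash
cat > to.py <<'E'
import sys
from h import *
def to(x,y,z,yaw=None):
    "world mm target, tool-y yaw deg -> shift in tool axes now, and turn about tool z"
    o=ctrl.get_obs(); M=R.from_quat(o['eef_rot'],scalar_first=True).as_matrix(); p=o['eef_pos']*1000
    d=M.T@(np.array([x,y,z])-p); yw=np.degrees(np.arctan2(M[1,1],M[0,1])); zt=M[:,2]
    print('t',round(o['time_s'],2),'pos',p.round(1),'yaw_y',yw.round(2),'tilt',zt.round(4)[:2],'F',np.round(o['wrist_force'],1),'T',np.round(o['torque'],2),'open mm',round(o['opening']*85.4,1),'grip',round(o['grasp_force'],1),'q',np.round(o['q'],2))
    print('shift tool',d.round(1),end=' ')
    if yaw is not None:
        print('rz',-np.radians((yaw-yw+90)%180-90).round(4))
if __name__=='__main__': to(*map(float,sys.argv[1:]))
E
python3 to.py 518.6 111.4 150 2.3
```

```text
t 2.1 pos [453.9 186.8 230.8] yaw_y 2.15 tilt [-0.0009 -0.0002] F [-0.2 -0.   0.6] T [0.05 0.01 0.01] open mm 29.9 grip 0.0 q [ 0.15 -0.01  1.81 -0.    1.34  0.11]
shift tool [-77.8  62.   80.8] rz -0.0026
```

Call:
jog_arm(
  series=[
    [[-26,20.7,20,0,0,0,30],[-26,20.7,20,0,0,0,30],[-25.8,20.6,20,0,0,0,30],[0,0,20,0,0,0,30],[0,0,20,0,0,0,30],[0,0,20,0,0,0,30],[0,0,18,0,0,0,30],[0,0,18,0,0,0,30],[0,0,16,0,0,0,30],[0,0,0,0,0,0,30]],
  ],
)

```text
time_s: 3.1
eef_pos: [0.5171, 0.1117, 0.0567]
eef_rot: [-0.002, 0.692, 0.722, -0.002]
wrist_force: [-0.2, 0.1, -1.0]
opening: 0.352
grasp_force: 0.0
```

```bash
python3 to.py 518.6 111.4 58 2.3; python3 -c "
from h import *
a=snap('side','side1')['frame'][110:240,180:340]; b=snap('top','top1')['frame'][160:290,160:320]
cv2.imwrite('pics/c2.png',cv2.resize(np.hstack([a,b]),None,fx=2.5,fy=2.5,interpolation=2))"
```

```text
t 3.1 pos [517.1 111.7  56.7] yaw_y 2.4 tilt [-0.0055  0.    ] F [-0.2  0.1 -1. ] T [-0.02  0.03  0.02] open mm 30.1 grip 0.0 q [-0.01  0.31  1.84 -0.    0.99 -0.05]
shift tool [-0.3  1.5 -1.3] rz 0.0017
```

View pics/c2.png

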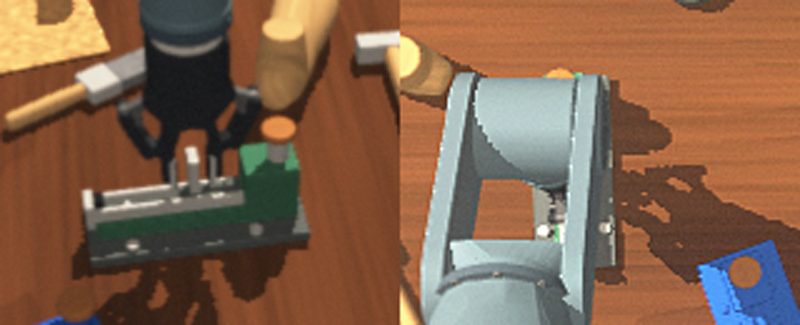

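The crop shows the two fingers straddling the tab at about (190,165), well centred and clear of the walls and head. I'll close on it.

Call:
jog_arm(
  series=[
    [[0,0,-1,0,0,0,0],[0,0,0,0,0,0,0],[0,0,0,0,0,0,0],[0,0,0,0,0,0,0],[0,0,0,0,0,0,0],[0,0,0,0,0,0,0],[0,0,0,0,0,0,0],[0,0,0,0,0,0,0],[0,0,0,0,0,0,0],[0,0,0,0,0,0,0]],
  ],
)

```text
time_s: 4.2
eef_pos: [0.5186, 0.1117, 0.0615]
eef_rot: [-0.0, 0.692, 0.722, -0.001]
wrist_force: [-7.0, -1.4, 7.9]
opening: 0.107
grasp_force: 59.2
```

```bash
python3 to.py 518.6 111.4 58 2.3
```

```text
t 4.2 pos [518.6 111.7  61.5] yaw_y 2.43 tilt [-0.0016 -0.0004] F [-7.  -1.4  7.9] T [-0.2   1.07  0.01] open mm 9.1 grip 59.2 q [-0.01  0.31  1.84 -0.    1.   -0.05]
shift tool [-0.3 -0.   3.5] rz 0.0023
```

Call:
jog_arm(
  series=[
    [[0,-5,-1,0,0,0,0],[0,-5,0,0,0,0,0],[0,-5,0,0,0,0,0],[0,-5,0,0,0,0,0],[0,-5,0,0,0,0,0],[0,-5,0,0,0,0,0],[0,-5,0,0,0,0,0],[0,-5,0,0,0,0,0],[0,-5,0,0,0,0,0],[0,-5,0,0,0,0,0]],
  ],
)

```text
time_s: 5.2
eef_pos: [0.4708, 0.1096, 0.0616]
eef_rot: [0.001, 0.692, 0.722, 0.002]
wrist_force: [8.1, 0.7, -11.3]
opening: 0.11
grasp_force: 59.0
```

```bash
python3 to.py 446.2 108.7 60 2.3
```

```text
t 5.2 pos [470.8 109.6  61.6] yaw_y 2.39 tilt [0.0041 0.0002] F [  8.1   0.7 -11.3] T [ 0.15 -1.    0.07] open mm 9.4 grip 59.0 q [-0.02  0.21  1.96  0.    0.97 -0.06]
shift tool [  0.1 -24.6   1.5] rz 0.0016
```

Call:
jog_arm(
  series=[
    [[0,-2,0.5,0,0,0,0],[0,-2,0,0,0,0,0],[0,-2,0,0,0,0,0],[0,-2,0,0,0,0,0],[0,-2,0,0,0,0,0],[0,-2,0,0,0,0,0],[0,-2,0,0,0,0,0],[0,-2,0,0,0,0,0],[0,-2,0,0,0,0,0],[0,-2,0,0,0,0,0]],
  ],
)

```text
time_s: 6.2
eef_pos: [0.452, 0.1089, 0.0617]
eef_rot: [0.002, 0.692, 0.722, 0.002]
wrist_force: [8.6, 1.1, -8.6]
opening: 0.103
grasp_force: 59.6
```

```bash
python3 to.py 446.2 108.7 60 2.3
```

```text
t 6.2 pos [452.  108.9  61.7] yaw_y 2.38 tilt [0.0062 0.0004] F [ 8.6  1.1 -8.6] T [ 0.15 -0.92  0.08] open mm 8.8 grip 59.6 q [-0.02  0.17  2.01  0.    0.96 -0.06]
shift tool [ 0.1 -5.8  1.6] rz 0.0015
```

Call:
jog_arm(
  series=[
    [[0,-1,0,0,0,0,0],[0,-1,0,0,0,0,0],[0,-1,0,0,0,0,0],[0,-0.5,0,0,0,0,0],[0,-0.5,0,0,0,0,0],[0,-0.5,0,0,0,0,0],[0,-0.5,0,0,0,0,0],[0,0,0,0,0,0,0],[0,0,0,0,0,0,0],[0,0,0,0,0,0,0]],
  ],
)

```text
time_s: 7.2
eef_pos: [0.4463, 0.1086, 0.0615]
eef_rot: [0.001, 0.692, 0.722, 0.001]
wrist_force: [6.5, 1.6, -2.0]
opening: 0.108
grasp_force: 60.6
```

```bash
python3 to.py 446.2 108.7 60 2.3
```

```text
t 7.2 pos [446.3 108.6  61.5] yaw_y 2.4 tilt [0.0039 0.0001] F [ 6.5  1.6 -2. ] T [ 0.1  -0.9   0.08] open mm 9.2 grip 60.6 q [-0.02  0.16  2.02  0.    0.96 -0.06]
shift tool [ 0.1 -0.1  1.5] rz 0.0017
```

Call:
jog_arm(
  series=[
    [[0,-0.3,0,0,0,0,0],[0,0,0,0,0,0,0],[0,0,0,0,0,0,0],[0,0.2,0,0,0,0,0],[0,0.2,0,0,0,0,0],[0,0.2,0,0,0,0,0],[0,0.2,0,0,0,0,0],[0,0,0,0,0,0,0],[0,0,0,0,0,0,0],[0,0,0,0,0,0,0]],
  ],
)

```text
time_s: 8.2
eef_pos: [0.4464, 0.1086, 0.0615]
eef_rot: [0.001, 0.692, 0.722, 0.001]
wrist_force: [6.0, 0.6, 0.9]
opening: 0.103
grasp_force: 61.0
```

```bash
python3 to.py 446.2 108.7 60 2.3
```

```text
t 8.2 pos [446.4 108.6  61.5] yaw_y 2.4 tilt [0.0031 0.0001] F [6.  0.6 0.9] T [ 0.06 -0.71  0.07] open mm 8.8 grip 61.0 q [-0.02  0.16  2.02  0.    0.96 -0.06]
shift tool [ 0.1 -0.2  1.5] rz 0.0017
```

Call:
jog_arm(
  series=[
    [[0,0.2,0,0,0,0,0],[0,0.2,0,0,0,0,0],[0,0.2,0,0,0,0,0],[0,0.2,0,0,0,0,0],[0,0,0,0,0,0,0],[0,0,0,0,0,0,0],[0,0,0,0,0,0,0],[0,0,0,0,0,0,0],[0,0,0,0,0,0,0],[0,0,0,0,0,0,0]],
  ],
)

```text
time_s: 9.2
eef_pos: [0.4465, 0.1086, 0.0614]
eef_rot: [0.001, 0.692, 0.722, 0.0]
wrist_force: [3.9, 0.2, 5.5]
opening: 0.108
grasp_force: 62.0
```

```bash
python3 to.py 446.2 108.7 60 2.3
```

```text
t 9.2 pos [446.5 108.6  61.4] yaw_y 2.41 tilt [ 0.0014 -0.0001] F [3.9 0.2 5.5] T [ 0.02 -0.51 -0.  ] open mm 9.2 grip 62.0 q [-0.02  0.16  2.02 -0.    0.96 -0.06]
shift tool [ 0.1 -0.3  1.4] rz 0.0019
```

The follower stays put while the pull drops well below the spring force, so the catch is holding it. I'll take off the remaining load, open, and rise.

Call:
jog_arm(
  series=[
    [[0,0.4,0,0,0,0,0],[0,0.4,0,0,0,0,0],[0,0.2,0,0,0,0,0],[0,0,0,0,0,0,8],[0,0,0,0,0,0,14],[0,0,0,0,0,0,22],[0,0,0,0,0,0,30],[0,0,0,0,0,0,30],[0,0,-20,0,0,0,30],[0,0,-40,0,0,0,30]],
  ],
)

```text
time_s: 10.2
eef_pos: [0.4436, 0.1086, 0.1184]
eef_rot: [-0.003, 0.692, 0.722, -0.003]
wrist_force: [0.6, -0.7, -0.2]
opening: 0.352
grasp_force: 0.0
```

```bash
python3 to.py 635.5 -230.8 130 79.5
```

```text
t 10.2 pos [443.6 108.6 118.4] yaw_y 2.39 tilt [-0.0081  0.0001] F [ 0.6 -0.7 -0.2] T [-0.01 -0.    0.03] open mm 30.1 grip 0.0 q [-0.02  0.06  1.99 -0.    1.1  -0.06]
shift tool [-347.2  177.4  -13.2] rz -1.3458
```

Call:
jog_arm(
  series=[
    [[0,0,-35,0,0,0,30],[-43.4,22.2,0,0,0,0,40],[-43.4,22.2,0,0,0,0,40],[-43.4,22.2,0,0,0,0,40],[-43.4,22.2,0,0,0,0,40],[-43.4,22.2,0,0,0,0,40],[-43.4,22.2,0,0,0,0,40],[-43.4,22.2,0,0,0,0,40],[-43.4,22.2,0,0,0,0,40],[0,0,0,0,0,0,40]],
  ],
)

```text
time_s: 11.2
eef_pos: [0.6399, -0.2366, 0.1542]
eef_rot: [0.0, 0.694, 0.72, -0.001]
wrist_force: [-1.0, 0.2, -0.4]
opening: 0.47
grasp_force: 0.0
```

Call:
jog_arm(
  series=[
    [[0,0,8,0,0,-0.1346,40],[0,0,8,0,0,-0.1346,40],[0,0,8,0,0,-0.1346,40],[0,0,8,0,0,-0.1346,40],[0,0,8,0,0,-0.1346,40],[0,0,8,0,0,-0.1346,40],[0,0,8,0,0,-0.1346,40],[0,0,8,0,0,-0.1346,40],[0,0,8,0,0,-0.1346,40],[0,0,8,0,0,-0.1346,40]],
  ],
)

```text
time_s: 12.2
eef_pos: [0.6382, -0.23, 0.0749]
eef_rot: [-0.001, 0.088, 0.996, 0.0]
wrist_force: [-0.8, -0.1, 0.3]
opening: 0.462
grasp_force: 0.0
```

```bash
python3 to.py 635.5 -230.8 18 79.5; python3 - <<'E'
from h import *
from mag import fit
c=snap('top','top2'); fit(c); s=snap('side','side2'); fit(s)
P=cloud(s); hsv=cv2.cvtColor(s['frame'],cv2.COLOR_BGR2HSV);Z=P[...,2]
m=(hsv[...,1]<70)&(hsv[...,2]>150)&(abs(P[...,0]-.6355)<.05)&(abs(P[...,1]+.23)<.04)&(abs(Z-.03)<.006)
v,u=np.nonzero(m);r=cv2.minAreaRect((onplane(s,np.c_[u,v],.03)[:,:2]*1000).astype(np.float32));print('clip side',m.sum(),r)
a=s['frame'][220:350,260:420]; b=s['frame'][130:260,180:340]
cv2.imwrite('pics/c3.png',cv2.resize(np.hstack([a,b]),None,fx=2.5,fy=2.5,interpolation=2))
E
```

```text
t 12.2 pos [ 638.2 -230.    74.9] yaw_y 79.86 tilt [-0.0013  0.0008] F [-0.8 -0.1  0.3] T [ 0.01 -0.01  0.  ] open mm 39.5 grip 0.0 q [-0.52  0.57  1.43  0.    1.15 -1.91]
shift tool [ 2.4 -1.3 56.9] rz 0.0063
walls n 230 rect [489.6 110.1] [152.7  26.4] 2.4 line yaw deg 2.71 pt 0.48607892 0.10956858
tab n 36 [447.8 108.6] [23.7  7.9] 89.9 z 0.0897
head 191 [592.7 113.7] [52.8 43. ] 2.3 z [0.076 0.081]
plate 624 [516.6 108.4] [208.7  83.5] 2.5 z 0.0128
walls n 171 rect [488.  112.6] [ 31.2 146.5] 89.9 line yaw deg 3.0 pt 0.5192241 0.10643353
tab n 23 [447.7 108.7] [21.4  7. ] 86.7 z 0.0907
head 111 [576.4  99.3] [22. 41.] 51.7 z [0.072 0.079]
plate 909 [518.5  99.9] [214.4  70.5] 1.3 z 0.0121
clip side 210 ((635.0131225585938, -230.33872985839844), (17.4968204498291, 60.0762825012207), 78.74146270751953)
```

View pics/c3.png

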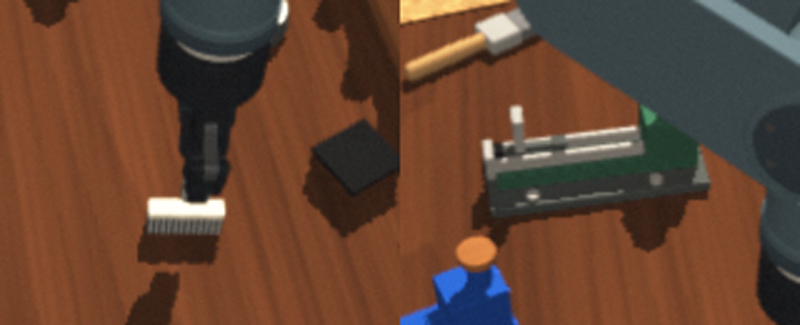

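The left crop shows the fingers over the long clip at (187,215). The right crop shows the follower's tab held back at (517,130), with the window open. I'll descend and grip.

Call:
jog_arm(
  series=[
    [[2.4,-1.3,10,0,0,0.006,40],[0,0,12,0,0,0,40],[0,0,12,0,0,0,40],[0,0,12,0,0,0,40],[0,0,10,0,0,0,40],[0,0,0,0,0,0,40],[0,0,0,0,0,0,25],[0,0,0,0,0,0,18],[0,0,0,0,0,0,0],[0,0,0,0,0,0,0]],
  ],
)

```text
time_s: 13.3
eef_pos: [0.6369, -0.2319, 0.0207]
eef_rot: [0.001, 0.094, 0.996, -0.0]
wrist_force: [0.4, -0.0, 1.8]
opening: 0.14
grasp_force: 60.5
```

Call:
jog_arm(
  series=[
    [[0,0,0,0,0,0,0],[0,0,0,0,0,0,0],[0,0,0,0,0,0,0],[0,0,0,0,0,0,0],[0,0,0,0,0,0,0],[0,0,0,0,0,0,0],[0,0,0,0,0,0,0],[0,0,0,0,0,0,0],[0,0,0,0,0,0,0],[0,0,0,0,0,0,0]],
  ],
)

```text
time_s: 14.3
eef_pos: [0.6369, -0.2319, 0.0207]
eef_rot: [0.001, 0.094, 0.996, -0.0]
wrist_force: [0.9, 0.3, 5.4]
opening: 0.142
grasp_force: 61.0
```

```bash
python3 to.py 527.7 111.6 130 92.35
```

```text
t 14.3 pos [ 636.9 -231.9   20.7] yaw_y 79.18 tilt [ 0.0014 -0.0008] F [0.9 0.3 5.4] T [ 0.07 -0.06 -0.02] open mm 12.1 grip 61.0 q [-0.52  0.64  1.45  0.    1.06 -1.91]
shift tool [ 171.5  316.9 -109.7] rz -0.2298
```

Call:
jog_arm(
  series=[
    [[0,0,-20,0,0,0,0],[0,0,-40,0,0,0,0],[21.4,39.6,-30,0,0,0,0],[21.4,39.6,-10,0,0,0,0],[21.4,39.6,-10,0,0,0,0],[21.4,39.6,-10,0,0,0,0],[21.4,39.6,-10,0,0,0,0],[21.4,39.6,0,0,0,0,0],[21.4,39.6,0,0,0,0,0],[21.4,39.6,0,0,0,0,0]],
  ],
)

```text
time_s: 15.3
eef_pos: [0.5272, 0.11, 0.1472]
eef_rot: [-0.0, 0.094, 0.996, -0.0]
wrist_force: [1.0, 0.5, -0.8]
opening: 0.14
grasp_force: 60.2
```

Call:
jog_arm(
  series=[
    [[0,0,0,0,0,-0.115,0],[0,0,0,0,0,-0.115,0],[0,0,0,0,0,0,0],[0,0,10,0,0,0,0],[0,0,10,0,0,0,0],[0,0,10,0,0,0,0],[0,0,10,0,0,0,0],[0,0,10,0,0,0,0],[0,0,0,0,0,0,0],[0,0,0,0,0,0,0]],
  ],
)

```text
time_s: 16.3
eef_pos: [0.5284, 0.1084, 0.0972]
eef_rot: [-0.0, -0.02, 1.0, 0.0]
wrist_force: [-0.2, -0.1, -0.5]
opening: 0.139
grasp_force: 60.2
```

```bash
python3 to.py 527.7 111.6 80 92.35; python3 - <<'E'
from h import *
s=snap('side','side3'); t=snap('top','top3')
a=s['frame'][120:230,190:320]; b=t['frame'][170:280,180:310]
cv2.imwrite('pics/c4.png',cv2.resize(np.hstack([a,b]),None,fx=3,fy=3,interpolation=2))
E
```

```text
t 16.3 pos [528.4 108.4  97.2] yaw_y 92.35 tilt [-0.0008  0.    ] F [-0.2 -0.1 -0.5] T [-0.01 -0.03 -0.03] open mm 11.9 grip 60.2 q [-0.02  0.27  1.8  -0.    1.08 -1.63]
shift tool [ 0.5  3.2 17.2] rz -0.0
```

View pics/c4.png

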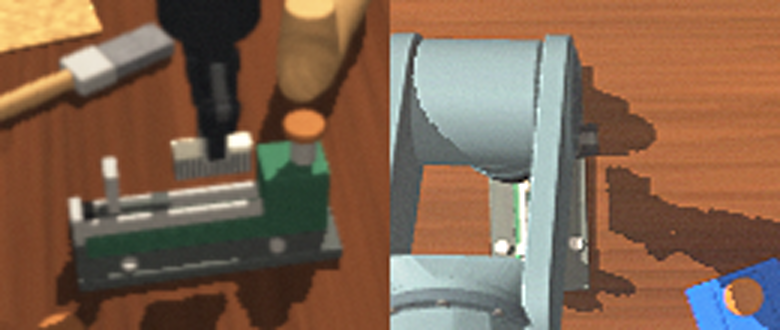

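In the side crop the clip hangs at (212,155), level, over the window between the tab and the head. I'll measure its position in the hand.

```bash
cat > cl.py <<'E'
from h import *
def clip(s,tcp):
    "near (low y) edge of the clip's top and its ends, in mm relative to the tool"
    hsv=cv2.cvtColor(s['frame'],cv2.COLOR_BGR2HSV); P=cloud(s)*1000; zt=tcp[2]-20.7+30
    m=(hsv[...,1]<90)&(hsv[...,2]>90)&(abs(P[...,0]-tcp[0])<45)&(abs(P[...,1]-tcp[1])<25)&(P[...,2]>zt-32)&(P[...,2]<zt+6)
    n,l,st,_=cv2.connectedComponentsWithStats(m.astype(np.uint8)); print([list(x) for x in st[1:] if x[4]>8])
    top=m&(hsv[...,2]>185); v,u=np.nonzero(top); q=onplane(s,np.c_[u,v],zt/1000)*1000
    r=cv2.minAreaRect(q[:,:2].astype(np.float32)); print('top strip n',len(u),np.round(r[0]-tcp[:2],1),np.round(r[1],1),round(r[2],1),'Z med',np.median(P[top][:,2]).round(1),'xr',(q[:,0].min()-tcp[0]).round(1),(q[:,0].max()-tcp[0]).round(1),'yr',np.percentile(q[:,1]-tcp[1],[2,50,98]).round(1))
    d=P[m]; print('cloud x range',np.percentile(d[:,0]-tcp[0],[1,99]).round(1))
if __name__=='__main__': clip(load('side3'),[528.4,108.4,97.2])
E
python3 cl.py
```

```text
[[np.int32(265), np.int32(164), np.int32(8), np.int32(13), np.int32(67)], [np.int32(247), np.int32(166), np.int32(13), np.int32(13), np.int32(102)]]Traceback (most recent call last):
  File "cl.py", line 10, in <module>
    if __name__=='__main__': clip(load('side3'),[528.4,108.4,97.2])
                             ~~~~^^^^^^^^^^^^^^^^^^^^^^^^^^^^^^^^^^
  File "cl.py", line 8, in clip
    r=cv2.minAreaRect(q[:,:2].astype(np.float32)); print('top strip n',len(u),np.round(r[0]-tcp[:2],1),np.round(r[1],1),round(r[2],1),'Z med',np.median(P[top][:,2]).round(1),'xr',(q[:,0].min()-tcp[0]).round(1),(q[:,0].max()-tcp[0]).round(1),'yr',np.percentile(q[:,1]-tcp[1],[2,50,98]).round(1))
                                                                                       ~~~~^~~~~~~~
TypeError: unsupported operand type(s) for -: 'tuple' and 'list'
```

```bash
sed -i 's/np.round(r\[0\]-tcp\[:2\],1)/np.round(np.array(r[0])-tcp[:2],1)/' cl.py; python3 cl.py
```

```text
[[np.int32(265), np.int32(164), np.int32(8), np.int32(13), np.int32(67)], [np.int32(247), np.int32(166), np.int32(13), np.int32(13), np.int32(102)]]
top strip n 50 [-2.2  3.9] [17.8 58.3] 82.0 Z med 107.6 xr -31.3 27.7 yr [-8.7  3.   9.3]
cloud x range [-30.8  27. ]
```

Call:
jog_arm(
  series=[
    [[-1.1,3.2,0,0,0,0,0],[0,0,10,0,0,0,0],[0,0,10,0,0,0,0],[0,0,6,0,0,0,0],[0,0,4,0,0,0,0],[0,0,0,0,0,0,0],[0,0,1,0,0,0,0],[0,0,1,0,0,0,0],[0,0,1,0,0,0,0],[0,0,0,0,0,0,0]],
  ],
)

```text
time_s: 17.4
eef_pos: [0.5296, 0.1117, 0.0646]
eef_rot: [0.0, -0.021, 1.0, 0.0]
wrist_force: [0.7, 0.5, -0.6]
opening: 0.139
grasp_force: 60.2
```

```bash
python3 to.py 529.4 111.6 63 92.35;python3 - <<'E'
from h import *
from cl import clip
s=snap('side','side4'); o=ctrl.get_obs()['eef_pos']*1000; clip(s,o)
a=s['frame'][140:215,205:305]
cv2.imwrite('pics/c5.png',cv2.resize(a,None,fx=7,fy=7,interpolation=2))
E
```

```text
t 17.4 pos [529.6 111.7  64.6] yaw_y 92.36 tilt [0.0002 0.    ] F [ 0.7  0.5 -0.6] T [-0.01 -0.01  0.01] open mm 11.9 grip 60.2 q [-0.01  0.32  1.81  0.    1.01 -1.62]
shift tool [ 0.2 -0.1  1.6] rz 0.0002
[[np.int32(243), np.int32(174), np.int32(34), np.int32(19), np.int32(265)]]
top strip n 46 [-12.3  -5.5] [80.1 37.7] 25.6 Z med 74.5 xr -40.2 27.7 yr [-21.9   2.    7.5]
cloud x range [-43.9  33.9]
```

View pics/c5.png

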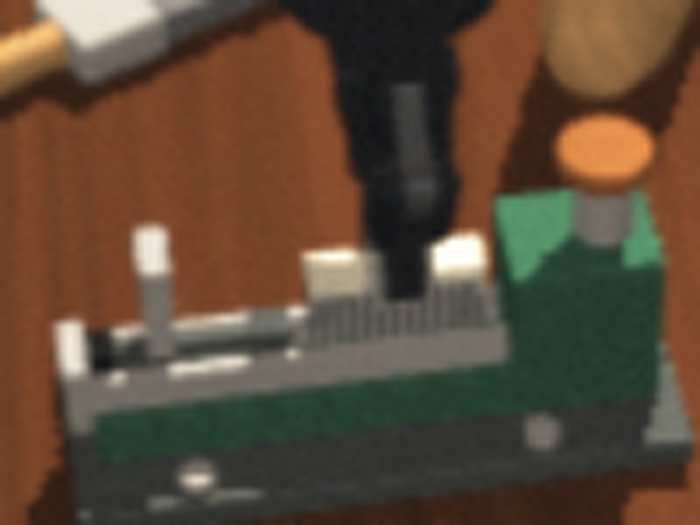

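The clip at (300–495, 240–345) sits over the near wall line, between the follower nose at (270,320) and the head face at (505,330), with no contact yet. I'll probe down.

Call:
jog_arm(
  series=[
    [[0,0,0.5,0,0,0,0],[0,0,0.5,0,0,0,0],[0,0,0.5,0,0,0,0],[0,0,0.5,0,0,0,0],[0,0,0,0,0,0,0],[0,0,0,0,0,0,0],[0,0,0,0,0,0,0],[0,0,0,0,0,0,0],[0,0,0,0,0,0,0],[0,0,0,0,0,0,0]],
  ],
)

```text
time_s: 18.45
eef_pos: [0.5295, 0.1117, 0.0625]
eef_rot: [-0.0, -0.021, 1.0, -0.0]
wrist_force: [-0.3, 0.2, -1.5]
opening: 0.138
grasp_force: 60.2
```

```bash
python3 to.py 529.4 111.6 60 92.35
```

```text
t 18.45 pos [529.5 111.7  62.5] yaw_y 92.36 tilt [-0. -0.] F [-0.3  0.2 -1.5] T [-0.1   0.01 -0.02] open mm 11.8 grip 60.2 q [-0.01  0.32  1.81 -0.    1.01 -1.62]
shift tool [ 0.1 -0.1  2.5] rz 0.0002
```

Call:
jog_arm(
  series=[
    [[0,0,0.5,0,0,0,0],[0,0,0.5,0,0,0,0],[0,0,0.5,0,0,0,0],[0,0,0.5,0,0,0,0],[0,0,0.5,0,0,0,0],[0,0,0.5,0,0,0,0],[0,0,0,0,0,0,0],[0,0,0,0,0,0,0],[0,0,0,0,0,0,0],[0,0,0,0,0,0,0]],
  ],
)

```text
time_s: 19.45
eef_pos: [0.5295, 0.1117, 0.0595]
eef_rot: [-0.0, -0.021, 1.0, 0.0]
wrist_force: [-0.1, 0.0, -0.9]
opening: 0.138
grasp_force: 60.1
```

```bash
python3 to.py 529.4 111.6 52 92.35
```

```text
t 19.45 pos [529.5 111.7  59.5] yaw_y 92.36 tilt [-0.0001  0.    ] F [-0.1  0.  -0.9] T [ 0.16 -0.05  0.01] open mm 11.8 grip 60.1 q [-0.01  0.33  1.81  0.    1.   -1.62]
shift tool [ 0.1 -0.1  7.5] rz 0.0002
```

It's in the slot with no side force. I'll carry on down to the floor.

Call:
jog_arm(
  series=[
    [[0,0,1,0,0,0,0],[0,0,1,0,0,0,0],[0,0,1,0,0,0,0],[0,0,1,0,0,0,0],[0,0,1,0,0,0,0],[0,0,1,0,0,0,0],[0,0,1,0,0,0,0],[0,0,1,0,0,0,0],[0,0,0,0,0,0,0],[0,0,0,0,0,0,0]],
  ],
)

```text
time_s: 20.45
eef_pos: [0.5296, 0.112, 0.0515]
eef_rot: [0.0, -0.021, 1.0, 0.0]
wrist_force: [0.4, 5.3, -0.4]
opening: 0.14
grasp_force: 60.3
```

```bash
python3 to.py 529.4 111.6 50.7 92.35
```

```text
t 20.45 pos [529.6 112.   51.5] yaw_y 92.36 tilt [0.0002 0.0004] F [ 0.4  5.3 -0.4] T [ 0.95 -0.14 -0.  ] open mm 11.9 grip 60.3 q [-0.01  0.34  1.82  0.    0.98 -1.62]
shift tool [ 0.2 -0.4  0.8] rz 0.0002
```

The wall is pushing +y with 5 N, so I'll yield 1 mm that way and then settle onto the floor.

Call:
jog_arm(
  series=[
    [[0,0.5,0,0,0,0,0],[0,0.5,0,0,0,0,0],[0,0,0,0,0,0,0],[0,0,0.3,0,0,0,0],[0,0,0.3,0,0,0,0],[0,0,0.3,0,0,0,0],[0,0,0,0,0,0,0],[0,0,0,0,0,0,0],[0,0,0,0,0,0,0],[0,0,0,0,0,0,0]],
  ],
)

```text
time_s: 21.45
eef_pos: [0.5295, 0.1126, 0.0507]
eef_rot: [0.0, -0.021, 1.0, -0.0]
wrist_force: [-0.1, -0.8, 2.1]
opening: 0.141
grasp_force: 60.5
```

```bash
python3 to.py 529.4 111.6 50.7 92.35
```

```text
t 21.45 pos [529.5 112.6  50.7] yaw_y 92.36 tilt [ 0.0001 -0.0002] F [-0.1 -0.8  2.1] T [-0.2  0.2  0. ] open mm 12.0 grip 60.5 q [-0.01  0.34  1.81 -0.    0.98 -1.62]
shift tool [ 0.1 -1.  -0. ] rz 0.0002
```

Floor contact is at the predicted height of 50.7. I'll release, rise, and turn for the tab.

Call:
jog_arm(
  series=[
    [[0,0,0,0,0,0,14],[0,0,0,0,0,0,18],[0,0,0,0,0,0,24],[0,0,0,0,0,0,28],[0,0,-5,0,0,0,28],[0,0,-15,0,0,0,28],[0,0,-25,0,0,0,28],[0,0,-25,0,0,0,28],[0,0,-20,0,0,0,28],[0,0,0,0,0,0,28]],
  ],
)

```text
time_s: 22.45
eef_pos: [0.5322, 0.1128, 0.1452]
eef_rot: [0.004, -0.021, 1.0, -0.0]
wrist_force: [-0.3, 0.1, 0.6]
opening: 0.328
grasp_force: 0.0
```

Call:
jog_arm(
  series=[
    [[8.3,0,0,0,0,0.149,30],[8.2,1.2,0,0,0,0.149,30],[8,2.4,0,0,0,0.149,30],[7.5,3.6,0,0,0,0.149,30],[6.9,4.7,0,0,0,0.149,30],[0,0,0,0,0,0.149,30],[0,0,0,0,0,0.149,30],[0,0,0,0,0,0.149,30],[0,0,0,0,0,0.149,30],[0,0,0,0,0,0.149,30]],
  ],
)

```text
time_s: 23.45
eef_pos: [0.4968, 0.1327, 0.1404]
eef_rot: [-0.0, 0.665, 0.747, -0.0]
wrist_force: [-0.8, -0.4, 0.2]
opening: 0.352
grasp_force: 0.0
```

```bash
python3 to.py 446.4 108.9 61 2.4; python3 - <<'E'
from h import *
s=snap('side','side5')
cv2.imwrite('pics/c6.png',cv2.resize(s['frame'][140:215,205:305],None,fx=7,fy=7,interpolation=2))
E
```

```text
t 23.45 pos [496.8 132.7 140.4] yaw_y 6.64 tilt [-0.0006 -0.    ] F [-0.8 -0.4  0.2] T [-0.04 -0.01 -0.  ] open mm 30.0 grip 0.0 q [ 0.03  0.15  1.84 -0.    1.15 -0.09]
shift tool [-17.8 -52.7  79.4] rz 0.074
```

View pics/c6.png

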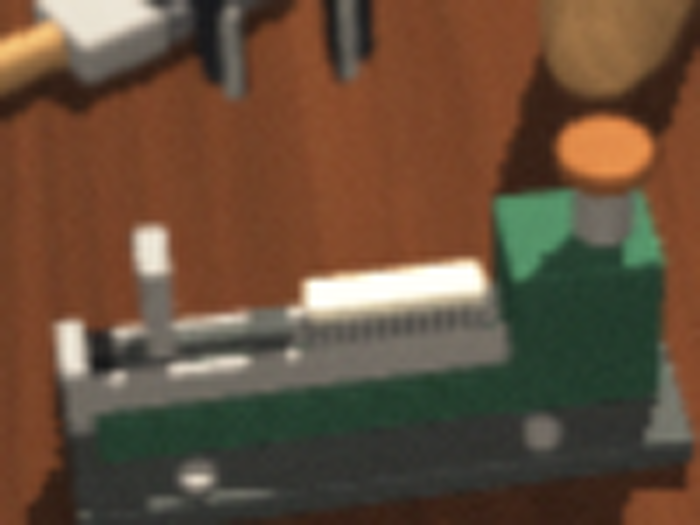

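The clip is standing level in the track at (395,290), with the follower behind it and the tab at (150,250). Now for the tab.

Call:
jog_arm(
  series=[
    [[-9,-26.5,0,0,0,0,30],[-8.8,-26.2,0,0,0,0,30],[0,0,0,0,0,0.074,30],[0,0,0,0,0,0,30],[0,0,20,0,0,0,30],[0,0,20,0,0,0,30],[0,0,20,0,0,0,30],[0,0,16,0,0,0,30],[0,0,3,0,0,0,30],[0,0,0,0,0,0,30]],
  ],
)

```text
time_s: 24.5
eef_pos: [0.4469, 0.1087, 0.0613]
eef_rot: [-0.0, 0.689, 0.725, -0.0]
wrist_force: [0.0, 0.7, 0.3]
opening: 0.351
grasp_force: 0.0
```

```bash
python3 to.py 446.4 108.9 61 2.4
```

```text
t 24.5 pos [446.9 108.7  61.3] yaw_y 2.87 tilt [-0.0011  0.    ] F [0.  0.7 0.3] T [-0.02  0.02  0.01] open mm 30.0 grip 0.0 q [-0.02  0.17  2.02  0.    0.96 -0.07]
shift tool [ 0.2 -0.5  0.3] rz 0.0081
```

Call:
jog_arm(
  series=[
    [[0,-0.5,0,0,0,0.008,30],[0,0,0,0,0,0,22],[0,0,0,0,0,0,16],[0,0,0,0,0,0,12],[0,0,0,0,0,0,8],[0,0,0,0,0,0,0],[0,0,0,0,0,0,0],[0,0,0,0,0,0,0],[0,0,0,0,0,0,0],[0,0,0,0,0,0,0]],
  ],
)

```text
time_s: 25.5
eef_pos: [0.4469, 0.1086, 0.0622]
eef_rot: [0.0, 0.693, 0.721, 0.0]
wrist_force: [-2.0, -0.5, 6.1]
opening: 0.109
grasp_force: 59.7
```

```bash
python3 to.py 446.4 108.9 61 2.4
```

```text
t 25.5 pos [446.9 108.6  62.2] yaw_y 2.31 tilt [ 0.0008 -0.0001] F [-2.  -0.5  6.1] T [0.05 0.28 0.09] open mm 9.3 grip 59.7 q [-0.02  0.16  2.02 -0.    0.96 -0.06]
shift tool [ 0.3 -0.5  1.2] rz -0.0016
```

Call:
jog_arm(
  series=[
    [[0,0.3,-0.5,0,0,0,0],[0,0.3,0,0,0,0,0],[0,0.3,0,0,0,0,0],[0,0.3,0,0,0,0,0],[0,0.3,0,0,0,0,0],[0,0.3,0,0,0,0,0],[0,0.3,0,0,0,0,0],[0,0.3,0,0,0,0,0],[0,0.3,0,0,0,0,0],[0,0.3,0,0,0,0,0]],
  ],
)

```text
time_s: 26.5
eef_pos: [0.4503, 0.1087, 0.0623]
eef_rot: [0.001, 0.693, 0.721, 0.001]
wrist_force: [3.5, 1.1, -0.8]
opening: 0.105
grasp_force: 59.0
```

```bash
python3 to.py 478.9 110 61 2.4
```

```text
t 26.5 pos [450.3 108.7  62.3] yaw_y 2.28 tilt [0.0016 0.0002] F [ 3.5  1.1 -0.8] T [ 0.11 -0.41  0.12] open mm 9.0 grip 59.0 q [-0.02  0.17  2.01  0.    0.96 -0.06]
shift tool [ 0.1 28.6  1.3] rz -0.0021
```

It's off the catch and the hand is restraining it. I'll ease it forward.

Call:
jog_arm(
  series=[
    [[0,1.2,0,0,0,0,0],[0,1.2,0,0,0,0,0],[0,1.2,0,0,0,0,0],[0,1.2,0,0,0,0,0],[0,1.2,0,0,0,0,0],[0,1.2,0,0,0,0,0],[0,1.2,0,0,0,0,0],[0,1.2,0,0,0,0,0],[0,1.2,0,0,0,0,0],[0,1.2,0,0,0,0,0]],
  ],
)

```text
time_s: 27.5
eef_pos: [0.4634, 0.1093, 0.0623]
eef_rot: [0.001, 0.693, 0.721, 0.002]
wrist_force: [9.0, 2.4, -6.3]
opening: 0.098
grasp_force: 58.6
```

```bash
python3 to.py 478.9 110 61 2.4
```

```text
t 27.5 pos [463.4 109.3  62.3] yaw_y 2.27 tilt [0.004  0.0004] F [ 9.   2.4 -6.3] T [ 0.32 -1.19  0.09] open mm 8.4 grip 58.6 q [-0.02  0.19  1.98  0.    0.96 -0.06]
shift tool [ 0.1 15.5  1.4] rz -0.0023
```

Call:
jog_arm(
  series=[
    [[0,1.2,0.5,0,0,0,0],[0,1.2,0,0,0,0,0],[0,1.2,0,0,0,0,0],[0,1.2,0,0,0,0,0],[0,1.2,0,0,0,0,0],[0,1.2,0,0,0,0,0],[0,1.2,0,0,0,0,0],[0,1.2,0,0,0,0,0],[0,1.2,0,0,0,0,0],[0,1.2,0,0,0,0,0]],
  ],
)

```text
time_s: 28.5
eef_pos: [0.4752, 0.1098, 0.0621]
eef_rot: [0.001, 0.693, 0.721, 0.001]
wrist_force: [6.0, 1.6, -0.9]
opening: 0.106
grasp_force: 59.4
```

```bash
python3 to.py 478.9 110 61 2.4
```

```text
t 28.5 pos [475.2 109.8  62.1] yaw_y 2.28 tilt [0.0034 0.0003] F [ 6.   1.6 -0.9] T [ 0.26 -0.88  0.13] open mm 9.1 grip 59.4 q [-0.02  0.22  1.95  0.    0.97 -0.06]
shift tool [0.1 3.7 1.2] rz -0.0021
```

Joint is at about 43.7. I'll take the last stretch at 0.5 mm per row.

Call:
jog_arm(
  series=[
    [[0,0.5,0,0,0,0,0],[0,0.5,0,0,0,0,0],[0,0.5,0,0,0,0,0],[0,0.5,0,0,0,0,0],[0,0.5,0,0,0,0,0],[0,0.5,0,0,0,0,0],[0,0.5,0,0,0,0,0],[0,0,0,0,0,0,0],[0,0,0,0,0,0,0],[0,0,0,0,0,0,0]],
  ],
)

```text
time_s: 29.5
eef_pos: [0.4786, 0.1099, 0.0622]
eef_rot: [0.001, 0.693, 0.721, 0.001]
wrist_force: [5.9, 1.3, -1.4]
opening: 0.103
grasp_force: 59.5
```

```bash
python3 to.py 478.9 110 61 2.4
```

```text
t 29.5 pos [478.6 109.9  62.2] yaw_y 2.28 tilt [0.0032 0.0003] F [ 5.9  1.3 -1.4] T [ 0.25 -0.82  0.14] open mm 8.8 grip 59.5 q [-0.02  0.22  1.94  0.    0.97 -0.06]
shift tool [0.1 0.3 1.2] rz -0.0021
```

Call:
jog_arm(
  series=[
    [[0,0.3,0,0,0,0,0],[0,0.3,0,0,0,0,0],[0,0.3,0,0,0,0,0],[0,0.3,0,0,0,0,0],[0,0.3,0,0,0,0,0],[0,0.3,0,0,0,0,0],[0,0,0,0,0,0,0],[0,0,0,0,0,0,0],[0,0,0,0,0,0,0],[0,0,0,0,0,0,0]],
  ],
)

```text
time_s: 30.5
eef_pos: [0.4785, 0.1099, 0.0621]
eef_rot: [-0.0, 0.693, 0.721, -0.0]
wrist_force: [-0.4, 0.9, 9.0]
opening: 0.1
grasp_force: 61.0
```

```bash
python3 to.py 478.9 110 61 2.4
```

```text
t 30.5 pos [478.5 109.9  62.1] yaw_y 2.3 tilt [-0.0006 -0.0001] F [-0.4  0.9  9. ] T [ 0.2  -0.08  0.12] open mm 8.6 grip 61.0 q [-0.02  0.23  1.94 -0.    0.98 -0.06]
shift tool [0.1 0.4 1.1] rz -0.0017
```

The position has stopped at joint ≈ 40 mm and the pull has gone to zero, so the spring now bears on the clip. I'll release, rise, and check.

Call:
jog_arm(
  series=[
    [[0,0,0,0,0,0,8],[0,0,0,0,0,0,12],[0,0,0,0,0,0,18],[0,0,0,0,0,0,26],[0,0,0,0,0,0,28],[0,0,0,0,0,0,28],[0,0,-15,0,0,0,28],[0,0,-30,0,0,0,28],[0,0,-40,0,0,0,28],[0,0,-40,0,0,0,28]],
  ],
)

```text
time_s: 31.5
eef_pos: [0.4781, 0.1099, 0.1874]
eef_rot: [-0.001, 0.693, 0.721, -0.001]
wrist_force: [1.0, -0.1, -0.6]
opening: 0.329
grasp_force: 0.0
```

Call:
jog_arm(
  series=[
    [[-20,-30,0,0,0,0,28],[-20,-30,0,0,0,0,28],[-20,-30,0,0,0,0,28],[-20,-20,0,0,0,0,28],[-20,0,0,0,0,0,28],[-20,0,0,0,0,0,28],[0,0,0,0,0,0,28],[0,0,0,0,0,0,28],[0,0,0,0,0,0,28],[0,0,0,0,0,0,28]],
  ],
)

```text
time_s: 32.5
eef_pos: [0.3736, -0.0137, 0.1865]
eef_rot: [-0.0, 0.692, 0.722, -0.0]
wrist_force: [0.3, 0.3, 0.4]
opening: 0.33
grasp_force: 0.0
```

```bash
python3 to.py 478.9 110 61 2.4; python3 - <<'E'
from h import *
from mag import fit
t=snap('top','top6'); fit(t); s=snap('side','side6'); fit(s)
a=s['frame'][140:240,185:315]; b=t['frame'][180:280,190:320]
cv2.imwrite('pics/c7.png',cv2.resize(np.hstack([a,b]),None,fx=3,fy=3,interpolation=2))
E
```

```text
t 32.5 pos [373.6 -13.7 186.5] yaw_y 2.36 tilt [-0.0004  0.0003] F [0.3 0.3 0.4] T [-0.01 -0.03  0.03] open mm 28.2 grip 0.0 q [-0.36 -0.26  2.13  0.    1.28 -0.4 ]
shift tool [119.2 110.4 125.5] rz -0.0007
walls n 224 rect [490.1 110.2] [153.7  26.3] 2.4 line yaw deg 2.1 pt 0.4810439 0.109462366
tab n 36 [479.4 108.9] [23.8  7.9] 89.8 z 0.0904
head 185 [546.9 111.9] [143.6  43. ] 2.0 z [0.076 0.081]
plate 555 [516.7 104.7] [209.2  77.1] 1.6 z 0.0126
walls n 118 rect [463.  111.5] [31.  98.2] 89.1 line yaw deg -5.52 pt 0.4559923 0.107624345
tab n 27 [478.4 111.3] [21.6  7.1] 85.6 z 0.0901
head 290 [591.3 114.9] [53.4 45.9] 2.7 z [0.076 0.079]
plate 911 [518.5  93.9] [ 68.7 216.2] 87.9 z 0.0124
```

View pics/c7.png

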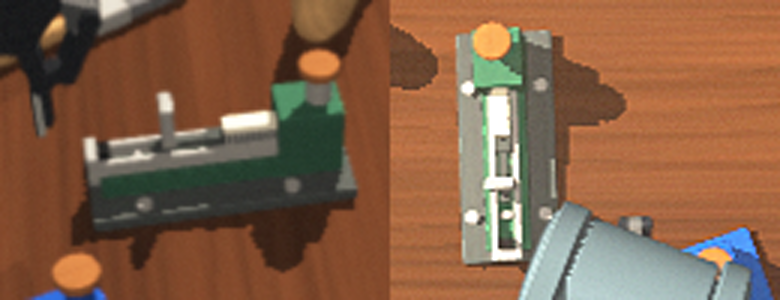

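The picture shows the clip pushed into the head at side crop (248,125), with the follower against it and the tab at (167,115), i.e. joint ≈ 40 mm. The gripper is clear, so I'll hand in.

```bash
python3 -c "
from bench import ctrl
print(ctrl.hand_in())"
```

```text
the job is handed in; nothing more can be done
None
```

The job is handed in at about 32.5 s: the longer clip is loaded and held against the head stop by the eased-forward follower (measured at about 40 mm, as it should be), and the shorter clip and the other things on the bench were not touched.

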